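# Clip a shaft into the inspection fixture and hold it against the sprung stop

### The arm

A 6-joint arm with a two-finger parallel gripper is mounted at the origin on the work surface. World frame = base frame: x ahead of the robot, y to its left, z up, the work surface at z = 0. Lengths are in m, angles in rad, forces in N, time in s.
With the tool pointing down it reaches from about 0.25 to 0.775 m from the base axis. Payload 4 kg.
Tool frame: the origin (TCP) lies on the centre line of the jaws, within the pads' length; the fingertips stand 8 mm ahead of it and the grasp point (between the pads) lies 11 mm behind it; z points along the fingers, y is the line along which they close (so a half turn about z gives the same grasp; the last joint's range is limited). The gripper opens to 85 mm and grips with 20 to 120 N. Pads are 22 mm wide; open, the fingers measure 114 mm over their backs; the gripper's body (76 mm by 85 mm) begins 54 mm behind the grasp point. The pads swing forward as they close: fully open they stand 13 mm farther back than shut.
Start: joints at [-1.329, 0.087, 1.371, -0, 1.684, -0.103], TCP at [0.186, -0.518, 0.2] pointing down, gripper open.
Joint ranges: [-3.1, 3.1], [-0.76, 2.03], [0.27, 2.55], [-1.08, 4.22], [0.17, 2.65], [-2.57, 2.57]. Speed limits (rad/s): [2.79, 2.79, 3.14, 3.14, 3.14, 3.14].

### API

Orientations are given as a rotation vector (axis times angle).
In Python, from bench import robot, viewer gives the robot as it stands.
- The arm moves only by the shell command python3 -m pendant 'ROWS' [OPENING]. ROWS is text: rows parted by semicolons, each of 6 numbers parted by spaces: the shift along the world's x, y, z in mm, then the turn, a rotation vector about the world's x, y, z in rad. A call has 1 to 20 rows; each row is the pose to reach, as a shift and turn from the pose commanded when the call began; what a row does not reach only later rows make up. A row lasts 1/12 s, in which the tool goes at most 41.7 mm and 7.16 degrees, less where a joint would pass 70% of its speed; a pose out of reach is approached as far as the arm can. A call with a gripper value outside its range is refused whole. OPENING is the closure, from 0 (fully open) to 1 (shut), set as the call begins (- or left out, the last holds). The fingers move at their own pace and stop on an object; the grip force is fixed at half the most. Time passes only in rows, so rows that repeat a pose let the fingers close. It gives the time, the measured TCP pose, the force, the opening and the grip force at its end, in the units of the state.
- robot.read_state(): the state, without advancing time (a new reading comes with each control period).
- viewer.read_camera(name): name is "side" or "top" or "wrist"; returns a dict with "pixels" (480x640x3 uint8, blue, green, red), "fovy" (degrees; the focal length in pixels is half the picture's height over the tangent of half this angle, whatever the lens; pixels are square), "cx", "cy" (the principal point, pixels), "world_to_cam" (4x4, takes a point from world to camera coordinates); the wrist camera has in their place "mount" (4x4, takes a point from camera to tool coordinates, whose origin is the TCP and whose axes are the flange's). Camera axes: x right, y down, z forward; pixel columns grow to the right and rows downward; lengths in m; the calibration is good to about 2 mm. A picture is of the moment at which its call begins: read the wrist's pose just before it. There is no depth.
- robot.sign_off(): hands the job in; it is judged then, once.
The state is a dict: "clock": time; "joints": joint angles; "joint_velocities": joint speeds; "joint_torque": joint torques, N m; "eef_pos": TCP position; "tool_rot": TCP orientation; "contact_force": force on the tool from outside, world axes, zero at the start; "torque": the same for the moment, N m; "grip_width": finger opening in m; "grip_force": force on a finger pad.
Only numpy, scipy, OpenCV 4.12 (cv2) and the standard library are available. Lean on these libraries where they do the work, as an engineer would, in place of code of your own. Each camera call takes 0.05 s, during which the arm holds its last target. There are 200 camera calls.

### The job

Take the long steel shaft from its rest and press it down past the sprung jaw until it is fully home in the two forks of the inspection fixture, with the jaw snapped shut over it. Then slide it endwise against the spring-loaded stop and keep a steady push of about 10 newtons on it (the stop about half-way in), never ramming the stop to the end of its travel, so that a colleague can tighten the thumbscrew: finish while still holding the shaft there with that push. Leave the short pin, the glass, the cups and the screwdriver where they are.

Things in the scene. Friction and masses are not known exactly. Their poses are not given: they have to be found in the camera images.
- shaft_center (a point): Centre of the long plain steel shaft, a loose cylinder 14 mm in diameter, 180 mm long, about 0.2 kg. The x axis of this point runs along the shaft; both ends are alike. At the start it lies level in one of two equal V rests, its axis about 38 mm above the table. Grip it across its middle, between the rest's supports.
- shaft: The same long steel shaft; its origin is its centre, x along it.
- rest_a: The fixed grey plastic V rest that carries the shaft: base 100 mm (x) by 44 mm, 6 mm thick, origin under its centre, shaft along its x. Two V supports 12 mm wide, centred at x = -38 and +38 mm, 45 mm high, 42 mm broad; the 64 mm between them are free for the fingers down to the base.
- short_pin_center (a point): Centre of the short steel pin, a loose cylinder 10 mm in diameter and 110 mm long, lying in a second rest of the same kind, x along it. To be left alone.
- fixture: The fixture, fixed on the table: aluminium base plate 75 mm (x) by 270 mm (y), 8 mm thick. Origin on the table surface, mid-way between the two forks. A shaft in the forks lies along its y, over x = 0. At its +y end stands the grey housing of the spring-loaded stop (y = 132 to 172 mm, 72 mm high). Its place and yaw differ at each start.
- seat (a point): Where the shaft's centre is when home and mid-way in the forks: over the fixture's origin, 52 mm above the table; axes as the fixture's. With the shaft's centre here, its +y end is 12 mm short of the stop's face.
- fork_stop_side (a point): Slot bottom of the steel fork nearer the stop, at the fixture's y = +54 mm, 45 mm above the table. Each fork is 12 mm thick along y and opens upward; slot 17 mm wide between prongs upright to 76 mm, then flaring to a mouth about 29 mm wide at 86 mm; 37 mm broad over the prongs. A black thumbscrew stands out of this fork's -x prong, to x = -38 mm.
- fork_far_side (a point): Slot bottom of the other, equal fork, at the fixture's y = -54 mm, 45 mm above the table. Between the two forks 96 mm are free for the fingers, down to the jaw's cross bar.
- jaw_hinge (a point): Middle of the jaw's hinge axis, along the fixture's y, 14 mm above the table. A cross bar 8 mm thick lies on it and joins two dark steel claws at y = -65.5 and +65.5 mm, just outside the forks, 8 mm wide, reaching 83 mm height on the +x side, their sloping noses hanging over the shaft's place.
- jaw (a joint): Angle of the sprung jaw, rad: 0 shut (as at the start), growing as its claws swing to the fixture's +x; limit 0.6. A level shaft pushed straight down meets the noses when its axis is about 75 mm above the table, forces them aside with roughly 10 to 20 N (jaw to about 0.1), and they snap shut over it when it is home.
- plunger (a joint): How far the spring-loaded stop is pushed in, m: 0 fully out (as at the start), 0.020 at the end of its travel. It moves along the fixture's +y. Spring 1 N per mm from zero: 0.010 is 10 N on the stop. A shaft that is also pressed down in the forks rubs there, and then needs a few newtons more at the hand than the stop receives.
- stop_face (a point): The moving stop: a steel disc 22 mm in diameter on a 12 mm stem, in line with the seated shaft, 52 mm above the table. This point is the centre of its face, which looks along the fixture's -y and is at y = 102 mm when out.
- cup0: White lidded sample cup, 42 mm in diameter, 17 mm high, loose; origin under its centre. To be left alone.
- cup1: A second such cup. To be left alone.
- glass: Two stacked pieces of plate glass, 90 x 70 mm, 12 mm high together, loose; origin under their centre. To be left alone.
- driver: A screwdriver lying on the table. To be left alone.
Mind the look-alikes: they are no part of the job. What is shaped like the shaft but black is not meant.

How it is judged:
By the outcome, as a careful person would: the job done as asked, in the order asked, and still so for the second after the job is handed in, while the arm keeps its last pose, push and grip.
It also fails if it takes over 45 s, if anything falls off the work surface, if the arm or the gripper's body presses on something with over 40 N, if the wrist force passes 120 N, or if a joint passes its speed limit or range.

## Working session

There is one attempt and no reset: what is moved stays moved. The work goes in short steps, Python scripts to look and compute and a shell command to move; the robot and the scene stay as the last step left them, time stands still between calls to the robot, and variables do not carry over. Pictures are saved under pics/ and viewed, at most 10 in all, crops included, and the job is handed in when it is done.

```bash
ls; mkdir -p pics; python3 - <<'E'
from bench import robot, viewer
import cv2, numpy as np
s=robot.read_state()
for k in s: print(k, np.round(s[k],3))
for n in ("top","side","wrist"):
    c=viewer.read_camera(n); cv2.imwrite(f"pics/{n}0.png",c["pixels"])
    print(n,c["fovy"],c["cx"],c["cy"],np.round(c.get("world_to_cam",c.get("mount")),4).tolist())
E
```

```text
pics
clock 0.0
joints [-1.329  0.088  1.372  0.     1.684 -0.103]
joint_velocities [ 0.001  0.001  0.001 -0.    -0.001  0.001]
joint_torque [ 0.0000e+00 -3.5187e+01 -3.1327e+01 -0.0000e+00  1.1000e-02 -0.0000e+00]
eef_pos [ 0.186 -0.517  0.199]
tool_rot [-3.093 -0.539  0.   ]
contact_force [ 0.389  0.597 -0.613]
torque [-0.004  0.021  0.019]
grip_force 0.0
grip_width 0.085
top 49.34897622974324 318.60288546690873 238.18388503922583 [[0.0263, -0.9996, 0.0132, -0.029], [-0.9923, -0.0277, -0.1209, 0.5496], [0.1212, -0.0099, -0.9926, 1.4105], [0.0, 0.0, 0.0, 1.0]]
side 48.120712545405034 319.22706033654737 238.57077937624786 [[-0.9382, -0.346, 0.0113, 0.512], [-0.2498, 0.6542, -0.7138, 0.1996], [0.2396, -0.6725, -0.7002, 1.0957], [0.0, 0.0, 0.0, 1.0]]
wrist 63.41881062312232 325.91977525405883 237.35772508316435 [[0.0003, -0.9453, -0.3262, 0.0846], [1.0, 0.0001, 0.0005, -0.0006], [-0.0004, -0.3262, 0.9453, -0.1735], [0.0, 0.0, 0.0, 1.0]]
```

View pics/top0.png

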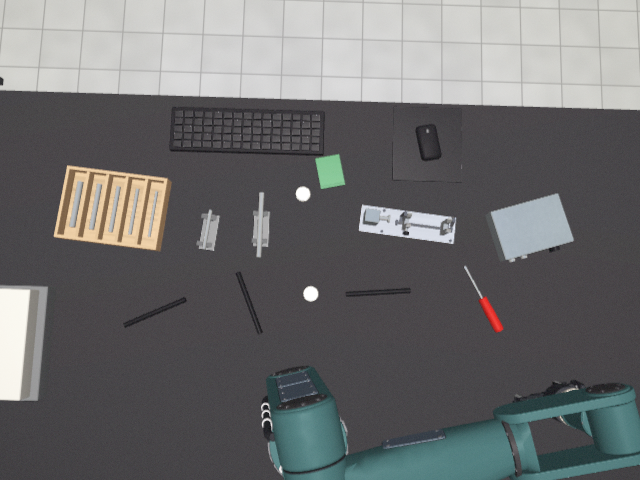

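View pics/side0.png

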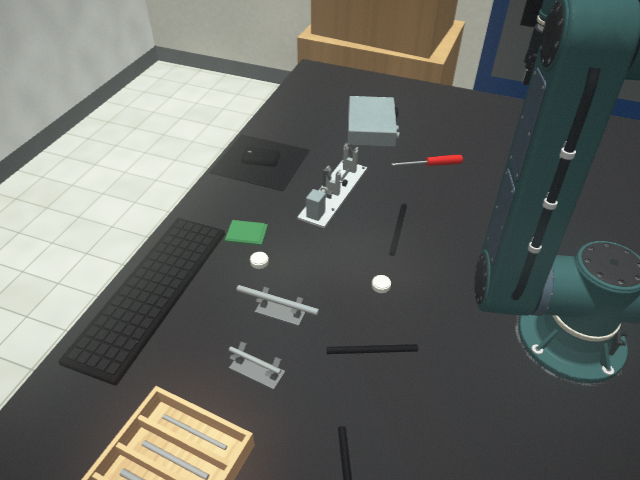

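The top view shows the shaft at about (262,193) to (260,256) and the short pin at (208,230). The fixture spans about (360–455, 205–242), with its stop housing at the left end (375,215). The side view agrees: shaft (238,289)–(316,312), fixture (300–365, 160–225). Next I'll measure them.

```bash
cat > h.py <<'E'
import cv2, numpy as np
from bench import robot, viewer
from scipy.spatial.transform import Rotation as R
def cam(name):
    s=robot.read_state(); c=viewer.read_camera(name); f=240/np.tan(np.radians(c["fovy"]/2))
    K=np.array([[f,0,c["cx"]],[0,f,c["cy"]],[0,0,1]])
    if name=="wrist":
        T=np.eye(4);T[:3,:3]=R.from_rotvec(s["tool_rot"]).as_matrix();T[:3,3]=s["eef_pos"]
        W=np.linalg.inv(T@c["mount"])
    else: W=np.array(c["world_to_cam"])
    return c["pixels"],K,W
def ray(K,W,p):
    M=np.linalg.inv(W); d=M[:3,:3]@np.linalg.inv(K)@[p[0],p[1],1.]; return M[:3,3],d/np.linalg.norm(d)
def onplane(K,W,p,z):
    o,d=ray(K,W,p); return o+d*(z-o[2])/d[2]
def tri(v):  # [(K,W,p)...] -> point, residual mm
    A=np.zeros((3,3));b=np.zeros(3)
    for K,W,p in v:
        o,d=ray(K,W,p);P=np.eye(3)-np.outer(d,d);A+=P;b+=P@o
    x=np.linalg.solve(A,b)
    return x,max(np.linalg.norm((np.eye(3)-np.outer(d,d))@(x-o)) for o,d in (ray(*q) for q in v))*1e3
def proj(K,W,x): q=K@(W@np.r_[x,1])[:3]; return q[:2]/q[2]
E
python3 - <<'E'
from h import *
t=cam("top");s=cam("side")
for a,b in (((262,193),(238,289)),((260,256),(316,312))):
    print(tri([(t[1],t[2],a),(s[1],s[2],b)]))
# fixture plate
m=cv2.inRange(t[0],(150,150,150),(255,255,255)); m[:,:350]=0;m[:,465:]=0;m[:195]=0;m[250:]=0
p=cv2.findNonZero(m); r=cv2.minAreaRect(p); print(r)
b=cv2.boxPoints(r); w=np.array([onplane(t[1],t[2],q,.008) for q in b]); print(w.round(4), w.mean(0), np.linalg.norm(np.diff(w,axis=0),axis=1))
E
```

```text
(array([0.67417655, 0.14766192, 0.02938898]), np.float64(0.6200155897658861))
(array([0.4979021 , 0.14627995, 0.02941262]), np.float64(1.1993146062943856))
((407.1506042480469, 223.90301513671875), (95.768798828125, 26.652088165283203), 7.815293788909912)
[[ 0.578  -0.1247  0.008 ]
 [ 0.6539 -0.1337  0.008 ]
 [ 0.6241 -0.4037  0.008 ]
 [ 0.5484 -0.393   0.008 ]] [ 0.60109241 -0.26374276  0.008     ] [0.07646383 0.27165204 0.07644898]
```

```bash
python3 -m pendant '30 16 20 0 0 0.09;64 34 40 0 0 0.18;98 52 60 0 0 0.27;133 70 80 0 0 0.36;168 88 100 0 0 0.46;202 106 100 0 0 0.55;236 124 100 0 0 0.64;270 142 100 0 0 0.73;305 160 100 0 0 0.83;340 178 100 0 0 0.92;375 196 100 0 0 1.02;400 210 100 0 0 1.09;411 216 100 0 0 1.117;411 216 100 0 0 1.117;411 216 100 0 0 1.117;411 216 100 0 0 1.117'
python3 - <<'E'
from h import *
print(robot.read_state()["joints"]); p,K,W=cam("wrist"); cv2.imwrite("pics/w1.png",p); np.savez("w1.npz",p=p,K=K,W=W)
print(proj(K,W,[.597,-.301,.008]))
E
```

```text
clock: 1.58
eef_pos: [0.5957, -0.3027, 0.3004]
tool_rot: [2.342, 2.094, -0.001]
contact_force: [0.3, 0.3, 0.4]
grip_width: 0.0856
grip_force: 0.0
[-5.54551306e-01  3.72148959e-01  8.31207357e-01 -8.49808683e-04
  1.93825285e+00 -4.43320754e-01]
[326.65338538 175.89998521]
```

View pics/w1.png

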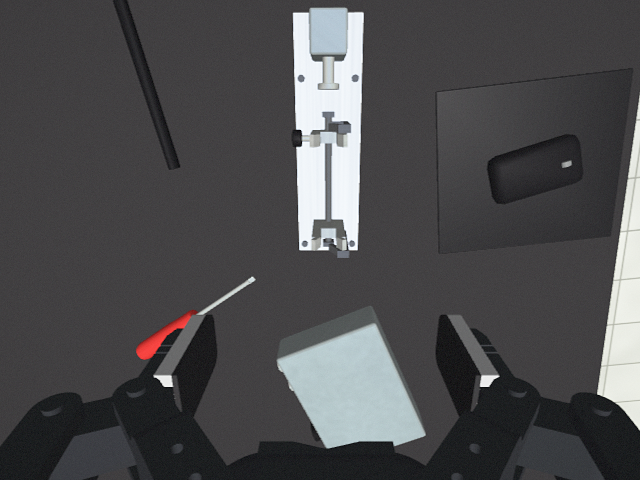

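The wrist view shows the plate with corners near (293,13), (363,13), (300,250) and (358,250). The forks are at about (328,138) and (328,240), the stop disc at (328,86), the thumbscrew on the left at (297,138), and the claws on the right at (343,128) and (343,253). I'll take a lower second view for heights.

```bash
python3 -m pendant '1 1 -30 0 0 0;1 1 -60 0 0 0;1 1 -90 0 0 0;1 1 -90 0 0 0;1 1 -90 0 0 0'
python3 - <<'E'
from h import *
p,K,W=cam("wrist"); np.savez("w2.npz",p=p,K=K,W=W)
for n in ("w1","w2"):
    d=np.load(n+".npz"); m=cv2.inRange(d["p"],(185,185,185),(255,255,255)); m[:,:260]=0;m[:,400:]=0;m[300:]=0
    m=cv2.morphologyEx(m,cv2.MORPH_OPEN,np.ones((3,3)))
    c=max(cv2.findContours(m,0,2)[0],key=cv2.contourArea); r=cv2.minAreaRect(c); print(n,r)
    hull=cv2.convexHull(c)
    q=np.array([onplane(d["K"],d["W"],h[0],.008) for h in hull])*1000
    r=cv2.minAreaRect(q[:,:2].astype(np.float32)); print("plate mm",r)
p1=np.load("w1.npz")["p"]
a=cv2.resize(p1[0:265,285:375],None,fx=2.2,fy=2.2,interpolation=2)
b=cv2.resize(p[0:300,260:400],None,fx=2,fy=2,interpolation=2)
o=np.zeros((600,500,3),np.uint8); o[:a.shape[0],:a.shape[1]]=a; o[:,210:490]=b; cv2.imwrite("pics/c.png",o)
E
```

```text
clock: 2.05
eef_pos: [0.5956, -0.3011, 0.2082]
tool_rot: [-2.338, -2.091, 0.003]
contact_force: [-0.1, -0.2, 0.1]
grip_width: 0.0851
grip_force: 0.0
w1 ((328.0, 130.5), (237.0, 70.0), 90.0)
plate mm ((602.8434448242188, -261.6481018066406), (267.8982849121094, 75.0946044921875), 83.80196380615234)
w2 ((329.5, 141.0), (282.0, 87.0), 90.0)
plate mm ((602.4146728515625, -264.8819885253906), (261.2350158691406, 74.98390197753906), 83.78624725341797)
```

View pics/c.png

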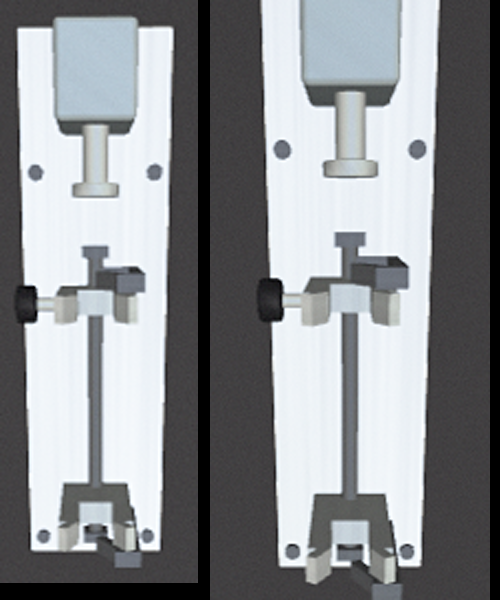

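The crops show both forks (slot about 78–113 in the left crop), the disc, and the claws on the +x side. The plate axis agrees between views, with yaw about -6.2°. I'll take one sideways-shifted view for real stereo on heights.

```bash
python3 -m pendant '-40 0 20 0 0 0;-80 0 40 0 0 0;-120 0 60 0 0 0;-140 0 60 0 0 0;-140 0 60 0 0 0;-140 0 60 0 0 0'
python3 - <<'E'
from h import *
p,K,W=cam("wrist"); np.savez("w3.npz",p=p,K=K,W=W)
u,v=proj(K,W,[.6,-.29,.05]); print(u,v)
x0=int(u)-70;y0=max(0,int(v)-125); print(x0,y0)
cv2.imwrite("pics/c3.png",cv2.resize(p[y0:y0+240,x0:x0+150],None,fx=2.5,fy=2.5,interpolation=2))
E
```

```text
clock: 2.6
eef_pos: [0.458, -0.3021, 0.2759]
tool_rot: [2.334, 2.088, 0.003]
contact_force: [0.6, -0.5, 0.4]
grip_width: 0.0856
grip_force: 0.0
460.4741389741098 161.02195849946744
390 36
```

View pics/c3.png

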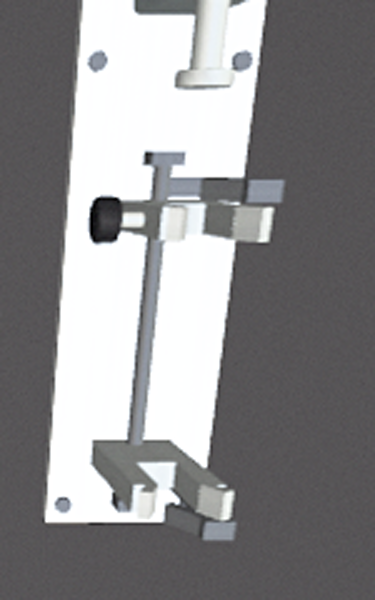

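```bash
python3 - <<'E'
from h import *
a=np.load("w1.npz");b=np.load("w3.npz")
F=R.from_euler("z",-6.2,degrees=True).as_matrix(); O=np.array([.5988,-.2984,0])
for n,p,q in (("boltL",(36,172),(97,61)),("boltR",(154,172),(243,61)),("boltfarL",(44,536),(63,505)),("disc bottom",(95.5,196),(205,88)),
 ("farfork L",(60,527),(135,487)),("farfork R",(133,527),(235,487)),("stopfork R",(137,322),(269,243)),("stopfork L",(55,325),(162,239)),
 ("claw+ outer top",(145,290),(282,202)),("claw- ",(141,566),(235,540))):
    x,r=tri([(a["K"],a["W"],((p[0]+.5)/2.2+284.5,(p[1]+.5)/2.2-.5)),(b["K"],b["W"],((q[0]+.5)/2.5+389.5,(q[1]+.5)/2.5+35.5))])
    print(n,(x*1e3).round(1),"fix",(F.T@(x-O)*1e3).round(1),"res %.1f"%r)
E
```

```text
boltL [ 580.8 -189.2    7.2] fix [-29.7 106.6   7.2] res 0.0
boltR [ 639.8 -196.1   11.3] fix [ 29.7 106.1  11.3] res 0.1
boltfarL [ 559.6 -383.8    7.9] fix [-29.7 -89.2   7.9] res 0.1
disc bottom [ 609.1 -205.6   53.5] fix [ 0.2 93.4 53.5] res 0.3
farfork L [ 574.8 -355.    75.3] fix [-17.8 -58.8  75.3] res 1.0
farfork R [ 610.5 -354.8   87.6] fix [ 17.7 -54.8  87.6] res 0.8
stopfork R [ 621.4 -261.    85.5] fix [18.4 39.6 85.5] res 0.7
stopfork L [ 584.7 -257.4   79. ] fix [-18.5  39.2  79. ] res 0.8
claw+ outer top [ 626.3 -247.6   83.9] fix [21.8 53.5 83.9] res 0.4
claw-  [ 612.4 -377.9   83.9] fix [ 22.1 -77.6  83.9] res 0.2
```

Both stereo heights check out: fork tops about 79–87 mm against 86, and disc about 53 mm against 52. The disc, forks and claws all put the origin 8 mm further toward -y than my plate guess, so the seat is ≈ (0.598, -0.3066, 0.052) with yaw -6.2°. Next is the shaft.

```bash
python3 -m pendant '8 27 0 0 0 -0.11;16 54 0 0 0 -0.22;25 81 0 0 0 -0.33;33 108 0 0 0 -0.44;42 135 0 0 0 -0.55;50 162 0 0 0 -0.66;59 189 0 0 0 -0.77;67 216 0 0 0 -0.88;76 243 0 0 0 -0.99;84 270 0 0 0 -1.1;93 297 0 0 0 -1.21;101 324 0 0 0 -1.32;110 352 0 0 0 -1.45;110 352 0 0 0 -1.45;110 352 0 0 0 -1.45;110 352 0 0 0 -1.45'
python3 - <<'E'
from h import *
p,K,W=cam("wrist"); np.savez("s1.npz",p=p,K=K,W=W)
E
python3 -m pendant '15 33 0 0 0 0;15 66 -20 0 0 0;15 96 -40 0 0 0;15 96 -40 0 0 0;15 96 -40 0 0 0;15 96 -40 0 0 0'
python3 - <<'E'
from h import *
print(robot.read_state()["joints"].round(3) if hasattr(robot.read_state()["joints"],"round") else robot.read_state()["joints"])
p,K,W=cam("wrist"); np.savez("s2.npz",p=p,K=K,W=W)
o=np.hstack([np.load(n+".npz")["p"][0:480,0:640] for n in ("s1","s2")]); cv2.imwrite("pics/s.png",cv2.resize(o,(800,300),interpolation=3))
for n in ("s1","s2"):
    d=np.load(n+".npz"); print([proj(d["K"],d["W"],[x,.147,.038]).round() for x in (.498,.674)])
E
```

```text
clock: 3.98
eef_pos: [0.5685, 0.0516, 0.2699]
tool_rot: [3.141, 0.022, -0.001]
contact_force: [-0.0, 0.1, -0.3]
grip_width: 0.0856
grip_force: 0.0
clock: 4.53
eef_pos: [0.5832, 0.1461, 0.2306]
tool_rot: [3.141, 0.017, 0.001]
contact_force: [0.3, -0.5, 0.7]
grip_width: 0.0856
grip_force: 0.0
[ 1.520e-01  1.990e-01  1.185e+00 -1.000e-03  1.757e+00  1.711e+00]
[array([240., 249.]), array([229.,  79.])]
[array([324., 277.]), array([326.,  96.])]
```

View pics/s.png

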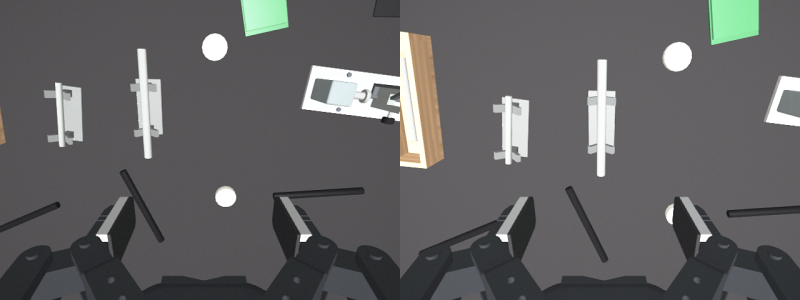

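Left, from y=0.05: the shaft runs about (226,77) to (237,251) in full pixels. Right: about (322,96) to (322,282). The short pin is to the left and the cups are clear. Now I'll measure the ends precisely.

```bash
python3 - <<'E'
from h import *
E={}
for n,(x0,x1,y0,y1) in (("s1",(205,252,60,270)),("s2",(308,336,80,300))):
    d=np.load(n+".npz"); g=cv2.cvtColor(d["p"],cv2.COLOR_BGR2GRAY); c=g[y0:y1,x0:x1]
    m=((c>100)*255).astype(np.uint8)
    rows=np.where((m>0).sum(1)>=5)[0]; lo,hi=rows[0],rows[-1]
    def mid(rr): return np.mean([np.median(np.where(m[r]>0)[0]) for r in rr])+x0
    def wid(rr): return np.median([(m[r]>0).sum() for r in rr])
    t=range(lo+3,lo+18); b=range(hi-18,hi-3)
    xt,xb=mid(t),mid(b); k=(xb-xt)/(np.mean(b)-np.mean(t))
    E[n]=[(xt+k*(lo-.5-np.mean(t)),y0+lo-.5),(xb+k*(hi+.5-np.mean(b)),y0+hi+.5)]
    print(n,E[n],wid(t),wid(b))
V=[np.load(n+".npz") for n in ("s1","s2")]
P=[]
for i in (0,1):
    x,r=tri([(v["K"],v["W"],E[n][i]) for v,n in zip(V,("s1","s2"))]); P.append(x); print((x*1e3).round(1),r)
    print([ (onplane(v["K"],v["W"],E[n][i],.040)*1e3).round(1) for v,n in zip(V,("s1","s2"))])
d=P[0]-P[1]; print("centre",(P[0]+P[1])/2,"len",np.linalg.norm(d),"yaw deg",np.degrees(np.arctan2(d[1],d[0])))
E
```

```text
s1 [(np.float64(225.90956989247312), np.float64(76.5)), (np.float64(236.9863440860215), np.float64(253.5))] 15.0 13.0
s2 [(np.float64(320.9881313131313), np.float64(79.5)), (np.float64(319.83998316498315), np.float64(299.5))] 5.0 11.0
[682.1 152.1  29.9] 5.707714646316326
[array([675.8, 149.6,  40. ]), array([687.2, 151.9,  40. ])]
[497.6 147.4  70.6] 8.195158237873725
[array([493.2, 150.1,  40. ]), array([473. , 151.6,  40. ])]
centre [0.58981971 0.14973753 0.05024128] len 0.18898571150631904 yaw deg 1.4476637328276054
```

The threshold leaked in s2, so I'll redo it with Otsu.

```bash
python3 - <<'E'
from h import *
E={}
for n,(x0,x1,y0,y1) in (("s1",(205,252,60,270)),("s2",(300,344,80,300))):
    d=np.load(n+".npz"); g=cv2.cvtColor(d["p"],cv2.COLOR_BGR2GRAY); c=cv2.GaussianBlur(g,(3,3),0)[y0:y1,x0:x1]
    th,m=cv2.threshold(c,0,255,cv2.THRESH_OTSU)
    th=130; m=((c>th)*255).astype(np.uint8)
    rows=np.where((m>0).sum(1)>=7)[0]; lo,hi=rows[0],rows[-1]
    def mid(rr): return np.mean([np.median(np.where(m[r]>0)[0]) for r in rr])+x0
    t=range(lo+3,lo+18); b=range(hi-18,hi-3)
    xt,xb=mid(t),mid(b); k=(xb-xt)/(np.mean(b)-np.mean(t))
    E[n]=[(xt+k*(lo-.5-np.mean(t)),y0+lo-.5),(xb+k*(hi+.5-np.mean(b)),y0+hi+.5)]
    print(n,np.round(E[n],1).tolist(),[(m[r]>0).sum() for r in t][::5],[(m[r]>0).sum() for r in b][::5])
V=[np.load(n+".npz") for n in ("s1","s2")]
P=[]
for i in (0,1):
    x,r=tri([(v["K"],v["W"],E[n][i]) for v,n in zip(V,("s1","s2"))]); P.append(x); print((x*1e3).round(1),r)
    print([ (onplane(v["K"],v["W"],E[n][i],.040)*1e3).round(1) for v,n in zip(V,("s1","s2"))])
d=P[0]-P[1]; print("centre",(P[0]+P[1])/2,"len",np.linalg.norm(d),"yaw deg",np.degrees(np.arctan2(d[1],d[0])))
E
```

```text
s1 [[225.8, 76.5], [236.7, 253.5]] [np.int64(15), np.int64(14), np.int64(14)] [np.int64(12), np.int64(13), np.int64(13)]
s2 [[323.1, 93.5], [321.3, 282.5]] [np.int64(17), np.int64(17), np.int64(17)] [np.int64(14), np.int64(14), np.int64(14)]
[675.8 150.   39. ] 0.011245533797393277
[array([675.8, 149.7,  40. ]), array([675.8, 150. ,  40. ])]
[493.5 150.1  41.2] 0.18389146715118507
[array([493.2, 150.3,  40. ]), array([492.7, 150.2,  40. ])]
centre [0.58466624 0.15004431 0.04011252] len 0.18237771747075457 yaw deg -0.04579515775807977
```

The shaft centre is (0.5847, 0.150, 0.040), yaw 0, length 182 mm. That is consistent with the 38 mm height and 180 mm length given, so I'll grasp it.

```bash
python3 -m pendant '1 2 -35 0 0 -0.01;1 4 -70 0 0 -0.01;1 4 -105 0 0 -0.01;1 4 -140 0 0 -0.01;1 4 -165 0 0 -0.01;1 4 -185 0 0 -0.01;1 4 -197 0 0 -0.01;1 4 -203 0 0 -0.01;1 4 -203 0 0 -0.01;1 4 -203 0 0 -0.01' 0
python3 -m pendant '0 0 0 0 0 0;0 0 0 0 0 0;0 0 0 0 0 0;0 0 0 0 0 0;0 0 0 0 0 0;0 0 0 0 0 0;0 0 0 0 0 0;0 0 0 0 0 0;0 0 0 0 0 0;0 0 0 0 0 0;0 0 0 0 0 0;0 0 0 0 0 0' 1
```

```text
clock: 5.42
eef_pos: [0.5852, 0.1509, 0.0289]
tool_rot: [-3.141, -0.002, -0.004]
contact_force: [1.0, -1.2, 0.7]
grip_width: 0.0857
grip_force: 0.0
clock: 6.42
eef_pos: [0.5839, 0.1514, 0.0271]
tool_rot: [3.142, 0.003, -0.0]
contact_force: [-1.0, 0.1, 0.8]
grip_width: 0.0002
grip_force: 0.0
```

The fingers closed on nothing, so I'll look.

```bash
python3 - <<'E'
from h import *
a=cam("wrist")[0];b=cam("side")[0]
o=np.zeros((480,800,3),np.uint8); o[:,:440]=cv2.resize(a,(440,330)) is None or 0
o[:300,:400]=cv2.resize(a,(400,300),interpolation=3); o[:300,400:]=cv2.resize(b[200:380,190:430],(400,300),interpolation=2)
cv2.imwrite("pics/g.png",o[:300])
E
```

```text
(no output)
```

View pics/g.png

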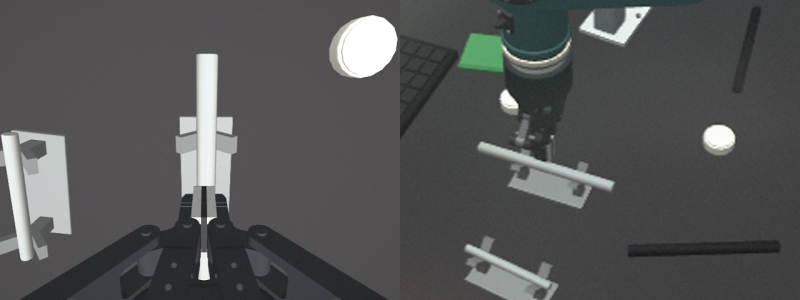

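The shaft still lies in its rest with the gripper over it. The wrist half shows the fingertips at (205,200). I'll zoom in on the tips.

```bash
python3 - <<'E'
from h import *
s=robot.read_state(); print(s["grip_width"],s["grip_force"],s["torque"])
a,K,W=cam("wrist");b=cam("side")[0]
print(proj(K,W,[.584,.151,.038]),proj(K,W,[.584,.151,.027]),proj(K,W,[.495,.15,.038]),proj(K,W,[.584,.151,.019]))
A=cv2.resize(a[260:480,240:420],None,fx=2.7,fy=2.7,interpolation=2); B=cv2.resize(b[255:340,220:330],None,fx=2.8,fy=2.8,interpolation=2)
o=np.zeros((600,800,3),np.uint8); o[:A.shape[0],:A.shape[1]]=A; o[:B.shape[0],490:490+B.shape[1]]=B; cv2.imwrite("pics/g2.png",o)
E
```

```text
3.295563427696474e-05 0.0 [ 0.02290628 -0.02518641 -0.08805101]
[327.86554116 294.43134728] [327.75164523 284.0613651 ] [329.10773277 441.99268793] [327.67628106 277.1996183 ]
```

View pics/g2.png

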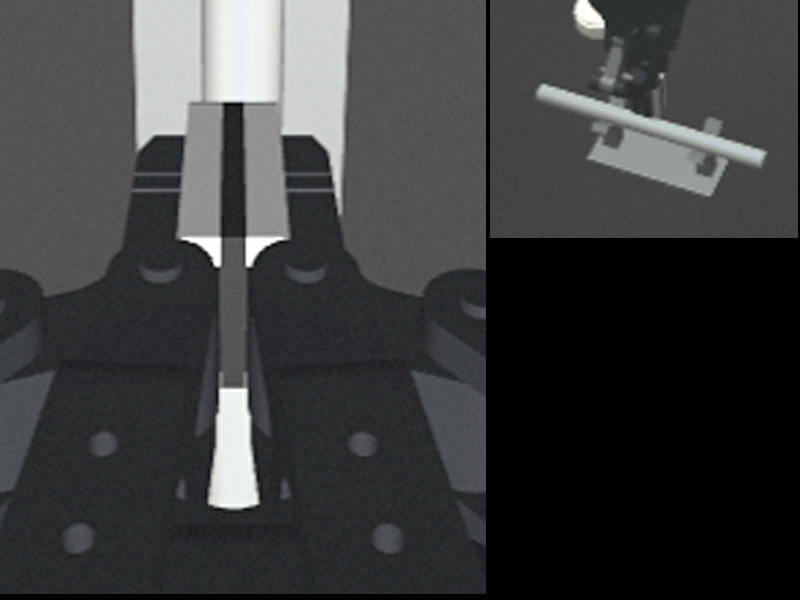

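```bash
python3 - <<'E'
from h import *
a,K,W=cam("wrist")
M=viewer.read_camera("wrist")["mount"]
for x in (.573,.584,.595):
  print(x,[(z,proj(K,W,[x,.1514,z/1000]).round(1).tolist()) for z in (19,45,60,80,100)])
# pad edges in full pixels
for r in (260+100/2.7,260+238/2.7):
    o,d=ray(K,W,(326,r)); t=(.595-o[0])/d[0]; print(r,(o+d*t).round(4))
E
```

```text
0.573 [(19, [326.9, 296.4]), (45, [327.0, 323.0]), (60, [327.1, 342.0]), (80, [327.3, 373.1]), (100, [327.5, 413.5])]
0.584 [(19, [326.9, 277.2]), (45, [327.1, 301.7]), (60, [327.2, 319.2]), (80, [327.4, 348.0]), (100, [327.6, 385.7])]
0.595 [(19, [327.0, 257.3]), (45, [327.2, 279.4]), (60, [327.3, 295.3]), (80, [327.5, 321.6]), (100, [327.8, 356.3])]
297.03703703703707 [0.595  0.1519 0.0615]
348.14814814814815 [0.595  0.1519 0.0958]
```

The images show the real fingertips standing about 30–35 mm farther back than the stated tool frame. The closed pad tip projects to z≈0.06, and the open pads' 85 mm spacing gives the same result. They closed in the air above the shaft. I'll open, go lower in steps with an eye on the force, and close again.

```bash
python3 -m pendant '0 0 0 0 0 0;0 0 0 0 0 0;0 0 0 0 0 0;0 0 0 0 0 0;0 0 0 0 0 0;0 0 0 0 0 0;0 0 0 0 0 0;0 0 0 0 0 0;0 0 0 0 0 0;0 0 0 0 0 0' 0
python3 - <<'E'
from h import *
a,K,W=cam("wrist"); cv2.imwrite("pics/open.png",a)
g=cv2.cvtColor(a,cv2.COLOR_BGR2GRAY)
print(g[330,150:240:3].tolist()); print([g[r,200] for r in range(280,400,5)])
E
python3 -m pendant '0 0 -5 0 0 0;0 0 -10 0 0 0;0 0 -15 0 0 0;0 0 -19 0 0 0;0 0 -19 0 0 0;0 0 -19 0 0 0'
python3 -m pendant '0 0 -5 0 0 0;0 0 -10 0 0 0;0 0 -14 0 0 0;0 0 -17 0 0 0;0 0 -17 0 0 0;0 0 -17 0 0 0'
```

```text
clock: 7.55
eef_pos: [0.5839, 0.1513, 0.0271]
tool_rot: [3.142, 0.003, -0.0]
contact_force: [0.8, 0.0, 0.1]
grip_width: 0.0855
grip_force: 0.0
[82, 84, 81, 81, 84, 83, 80, 81, 52, 38, 41, 147, 145, 145, 141, 147, 34, 31, 32, 35, 35, 28, 87, 84, 85, 84, 81, 81, 84, 82]
[np.uint8(83), np.uint8(81), np.uint8(82), np.uint8(84), np.uint8(82), np.uint8(86), np.uint8(82), np.uint8(128), np.uint8(145), np.uint8(43), np.uint8(42), np.uint8(31), np.uint8(35), np.uint8(33), np.uint8(28), np.uint8(31), np.uint8(34), np.uint8(38), np.uint8(34), np.uint8(35), np.uint8(31), np.uint8(32), np.uint8(36), np.uint8(34)]
clock: 8.1
eef_pos: [0.5834, 0.1513, 0.0074]
tool_rot: [3.141, 0.003, -0.002]
contact_force: [-0.4, 0.5, -0.2]
grip_width: 0.0852
grip_force: 0.0
clock: 8.6
eef_pos: [0.5836, 0.1513, -0.0093]
tool_rot: [3.141, 0.003, -0.001]
contact_force: [0.5, -0.7, -0.2]
grip_width: 0.0856
grip_force: 0.0
```

TCP at z = -9 mm with no contact confirms the offset. Closing.

```bash
python3 -m pendant '0 0 0 0 0 0;0 0 0 0 0 0;0 0 0 0 0 0;0 0 0 0 0 0;0 0 0 0 0 0;0 0 0 0 0 0;0 0 0 0 0 0;0 0 0 0 0 0;0 0 0 0 0 0;0 0 0 0 0 0' 1
python3 - <<'E'
from h import *
a,K,W=cam("wrist"); np.savez("gr.npz",p=a,K=K,W=W); cv2.imwrite("pics/gr.png",cv2.resize(a[160:480,220:440],None,fx=1.8,fy=1.8,interpolation=2))
print([ (z,proj(K,W,[.595,.1514,z]).round(1)) for z in (.019,.038)])
E
```

```text
clock: 9.43
eef_pos: [0.5841, 0.1498, -0.0085]
tool_rot: [3.139, 0.002, 0.0]
contact_force: [-0.7, -5.3, 1.9]
grip_width: 0.0117
grip_force: 58.4
[(0.019, array([323.6, 289.6])), (0.038, array([323.5, 312.8]))]
```

View pics/gr.png

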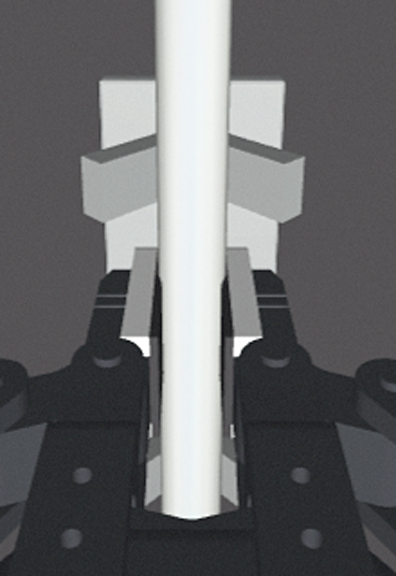

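The shaft is gripped (grip force 58 N) across its middle between the V supports, with the tips about 12 mm below its axis. The shaft axis is about 46.5 mm above the reported TCP. Lifting.

```bash
python3 -m pendant '0 0 10 0 0 0;0 0 30 0 0 0;0 0 60 0 0 0;0 0 90 0 0 0;0 0 120 0 0 0;0 0 120 0 0 0;0 0 120 0 0 0'
python3 -m pendant '0 -20 0 0 0 0.09;0 -50 0 0 0 0.18;2 -80 0 0 0 0.27;3 -110 0 0 0 0.37;4 -140 0 0 0 0.46;5 -170 0 0 0 0.56;6 -200 0 0 0 0.65;7 -230 0 0 0 0.75;8 -260 0 0 0 0.85;9 -290 0 0 0 0.95;10 -320 0 0 0 1.05;11 -350 0 0 0 1.15;12 -380 0 0 0 1.25;13 -410 0 0 0 1.35;13 -440 0 0 0 1.43;14 -455 0 0 0 1.463;14 -460 0 0 0 1.463;14 -460 0 0 0 1.463;14 -460 0 0 0 1.463'
python3 - <<'E'
from h import *
a,K,W=cam("wrist"); np.savez("ab.npz",p=a,K=K,W=W); s=robot.read_state()
print(s["eef_pos"],R.from_rotvec(s["tool_rot"]).as_matrix()[:,0], s["grip_width"])
g=a.max(2)
# shaft far end and width in the image, and stop disc/plate edges for lateral check
for r in range(0,300,15):
    row=g[r]>150; x=np.where(row[200:450])[0]+200; print(r,(x[0],x[-1]) if len(x) else None, len(x))
cv2.imwrite("pics/ab.png",a)
E
```

```text
clock: 10.07
eef_pos: [0.5854, 0.1523, 0.114]
tool_rot: [-3.14, -0.004, -0.009]
contact_force: [0.1, 0.3, -3.1]
grip_width: 0.012
grip_force: 58.5
clock: 11.65
eef_pos: [0.5973, -0.3071, 0.1092]
tool_rot: [-2.334, -2.098, -0.0]
contact_force: [0.1, 0.6, -2.4]
grip_width: 0.0124
grip_force: 58.6
[ 0.59765047 -0.30674321  0.10984745] [0.10517289 0.99445155 0.00218691] 0.011610213881578513
0 (np.int64(267), np.int64(387)) 52
15 (np.int64(268), np.int64(387)) 80
30 (np.int64(269), np.int64(386)) 115
45 (np.int64(269), np.int64(385)) 114
60 (np.int64(270), np.int64(384)) 102
75 (np.int64(270), np.int64(384)) 115
90 (np.int64(271), np.int64(383)) 107
105 (np.int64(272), np.int64(382)) 105
120 (np.int64(272), np.int64(382)) 105
135 (np.int64(273), np.int64(381)) 82
150 (np.int64(280), np.int64(380)) 63
165 (np.int64(281), np.int64(380)) 84
180 (np.int64(275), np.int64(379)) 99
195 (np.int64(275), np.int64(378)) 99
210 (np.int64(276), np.int64(377)) 97
225 (np.int64(277), np.int64(377)) 96
240 (np.int64(277), np.int64(376)) 95
255 (np.int64(278), np.int64(375)) 93
270 (np.int64(278), np.int64(375)) 93
285 (np.int64(279), np.int64(374)) 81
```

View pics/ab.png

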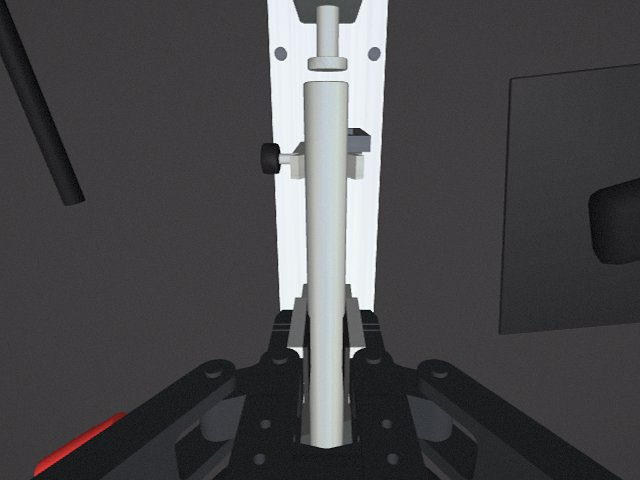

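This shows the shaft (columns 304–348, far end at row 82) in line with the stop disc (308–347, row 63) and the stop-side fork at row 160. It is short of the disc as wanted. I'll check alignment and level numerically.

```bash
python3 - <<'E'
from h import *
d=np.load("ab.npz");p,K,W=d["p"],d["K"],d["W"]; g=cv2.GaussianBlur(p,(1,5),0).min(2).astype(float)
F=R.from_euler("z",-6.2,degrees=True).as_matrix(); O=np.array([.5979,-.3066,0])
fx=lambda x:(F.T@(x-O)*1e3).round(1)
for r in (95,110,125,200,215,230,245,260):
    q=g[r]; D=np.diff(q); 
    l=285+np.argmin(D[285:320]); e=335+np.argmax(D[335:362])
    pl=262+np.argmax(D[262:290]); pr=365+np.argmin(D[365:395])
    c=(l+e)/2+.5; w=e-l; pc=onplane(K,W,((pl+pr)/2+.5,r),.008); sh=onplane(K,W,(c,r),.1565)
    Z=(W@np.r_[sh,1])[2]; print(r,"shaft",c,w,"fix",fx(sh),"dia mm",round(w*Z/K[0,0]*1e3,2),"plate",fx(pc))
print("tip",fx(onplane(K,W,(326,82),.16)))
for z in (.052,): print("disc face", fx(onplane(K,W,(327.5,70.5),z)))
E
```

```text
95 shaft 325.5 46 fix [ -0.6  86.5 156.5] dia mm 14.07 plate [-0.1 89.7  8. ]
110 shaft 325.5 44 fix [ -0.6  82.2 156.5] dia mm 13.61 plate [-0.1 80.2  8. ]
125 shaft 325.5 44 fix [ -0.6  77.7 156.5] dia mm 13.78 plate [-0.4 70.5  8. ]
200 shaft 326.0 41 fix [ -0.4  53.7 156.5] dia mm 13.66 plate [ 0.1 18.3  8. ]
215 shaft 326.0 41 fix [ -0.4  48.5 156.5] dia mm 13.84 plate [-0.2  7.   8. ]
230 shaft 325.5 40 fix [ -0.5  43.2 156.5] dia mm 13.68 plate [ 0.2 -4.6  8. ]
245 shaft 325.5 40 fix [ -0.5  37.7 156.5] dia mm 13.86 plate [ -0.1 -16.4   8. ]
260 shaft 326.0 39 fix [ -0.3  32.1 156.5] dia mm 13.7 plate [ -0.1 -28.6   8. ]
tip [ -0.4  90.1 160. ]
disc face [1.000e-01 1.014e+02 5.200e+01]
```

Lateral error is 0.4 mm, the shaft is level, its height is right, and the tip is 11–12 mm short of the disc. Lower to just above the noses, then press slowly.

```bash
python3 -m pendant '0.4 0 -20 0 0 0;0.4 0 -40 0 0 0;0.4 0 -55 0 0 0;0.4 0 -65 0 0 0;0.4 0 -72 0 0 0;0.4 0 -76 0 0 0;0.4 0 -76 0 0 0;0.4 0 -76 0 0 0'
python3 -m pendant '0 0 -2 0 0 0;0 0 -4 0 0 0;0 0 -6 0 0 0;0 0 -8 0 0 0;0 0 -10 0 0 0;0 0 -12 0 0 0;0 0 -12 0 0 0;0 0 -12 0 0 0'
```

```text
clock: 12.37
eef_pos: [0.5989, -0.3086, 0.036]
tool_rot: [2.335, 2.1, 0.001]
contact_force: [-0.6, -0.0, -1.6]
grip_width: 0.0122
grip_force: 58.7
clock: 13.03
eef_pos: [0.5978, -0.3094, 0.0253]
tool_rot: [2.336, 2.1, -0.002]
contact_force: [-5.0, 1.4, 7.0]
grip_width: 0.0119
grip_force: 59.5
```

```bash
python3 -m pendant '0 0 -2 0 0 0;0 0 -4 0 0 0;0 0 -6 0 0 0;0 0 -8 0 0 0;0 0 -10 0 0 0;0 0 -10 0 0 0;0 0 -10 0 0 0'
python3 -m pendant '0 0 -1.5 0 0 0;0 0 -3 0 0 0;0 0 -4.5 0 0 0;0 0 -6 0 0 0;0 0 -6 0 0 0;0 0 -6 0 0 0'
```

```text
clock: 13.62
eef_pos: [0.5977, -0.31, 0.0171]
tool_rot: [2.335, 2.099, -0.003]
contact_force: [-8.0, 1.5, 9.4]
grip_width: 0.0122
grip_force: 60.0
clock: 14.12
eef_pos: [0.5971, -0.3098, 0.0087]
tool_rot: [2.337, 2.099, -0.004]
contact_force: [-4.3, 0.1, 3.1]
grip_width: 0.0119
grip_force: 60.4
```

```bash
python3 -m pendant '0 0 -1 0 0 0;0 0 -2 0 0 0;0 0 -2 0 0 0;0 0 -2 0 0 0'
python3 -m pendant '0 0 -1 0 0 0;0 0 -2 0 0 0;0 0 -2 0 0 0;0 0 -2 0 0 0'
```

```text
clock: 14.45
eef_pos: [0.5983, -0.3097, 0.0059]
tool_rot: [2.335, 2.099, -0.001]
contact_force: [-4.0, -1.8, 2.7]
grip_width: 0.0118
grip_force: 59.3
clock: 14.78
eef_pos: [0.5986, -0.3098, 0.0055]
tool_rot: [2.334, 2.099, -0.001]
contact_force: [-4.7, -2.2, 8.1]
grip_width: 0.0119
grip_force: 59.9
```

```bash
python3 -m pendant '0 0 -1 0 0 0;0 0 -1 0 0 0;0 0 -1 0 0 0'
python3 - <<'E'
from h import *
a,K,W=cam("wrist"); np.savez("in1.npz",p=a,K=K,W=W); t=cam("top"); s=cam("side"); np.savez("ts.npz",t=t[0],s=s[0])
E
```

```text
clock: 15.03
eef_pos: [0.5987, -0.3099, 0.0054]
tool_rot: [2.334, 2.099, -0.001]
contact_force: [-5.4, -2.0, 11.6]
grip_width: 0.0119
grip_force: 60.2
```

A hard stop at TCP z=0.0055 is exactly the predicted home height, and the force dropped before it. I'll verify the jaw closed by the claw's position in the image.

```bash
python3 - <<'E'
from h import *
F=R.from_euler("z",-6.2,degrees=True).as_matrix(); O=np.array([.5979,-.3066,0])
fx=lambda x:(F.T@(x-O)*1e3).round(1); wf=lambda q:F@(np.array(q)/1e3)+O
for n in ("ab","in1"):
    d=np.load(n+".npz");p,K,W=d["p"],d["K"],d["W"]
    print(n,"pred claw outer top corners shut",proj(K,W,wf([22,61.5,83])).round(),proj(K,W,wf([22,69.5,83])).round(),"open.1",proj(K,W,wf([29,61.5,82])).round())
    g=p.max(2); c=(proj(K,W,wf([22,66,83]))).astype(int)
    # right edge of dark claw pixels in rows near it
    r0,r1=sorted(int(proj(K,W,wf([22,y,83]))[1]) for y in (62.5,68.5))
    for r in range(r0,r1+1,2): 
        row=g[r,c[0]-50:c[0]+40].astype(int); print(r,c[0]-50,row[::4].tolist())
    b=p.astype(int)
E
```

```text
ab pred claw outer top corners shut [371. 151.] [371. 135.] open.1 [384. 151.]
136 320 [200, 209, 212, 211, 215, 200, 186, 121, 129, 126, 123, 126, 123, 246, 241, 246, 63, 64, 64, 68, 64, 62, 65]
138 320 [202, 211, 210, 215, 214, 201, 186, 121, 121, 123, 125, 119, 123, 245, 240, 252, 67, 64, 63, 67, 68, 66, 65]
140 320 [201, 211, 212, 211, 215, 202, 183, 119, 124, 122, 122, 120, 122, 245, 240, 249, 65, 61, 64, 68, 67, 64, 66]
142 320 [200, 210, 213, 212, 212, 201, 182, 119, 121, 124, 124, 126, 123, 245, 241, 247, 63, 66, 66, 63, 66, 67, 66]
144 320 [202, 212, 213, 212, 214, 202, 185, 119, 126, 124, 123, 123, 124, 244, 241, 245, 65, 64, 65, 67, 65, 65, 67]
146 320 [202, 213, 212, 213, 219, 202, 185, 120, 128, 124, 125, 122, 121, 245, 241, 230, 65, 65, 66, 65, 66, 70, 64]
148 320 [201, 212, 212, 212, 214, 202, 182, 118, 123, 123, 123, 122, 118, 244, 240, 224, 66, 64, 60, 60, 62, 66, 65]
in1 pred claw outer top corners shut [410. 190.] [413. 157.] open.1 [437. 189.]
161 361 [122, 118, 118, 120, 122, 120, 123, 119, 118, 119, 118, 121, 119, 59, 65, 62, 65, 68, 63, 63, 67, 66, 63]
163 361 
[... 659 characters left out ...]
 62, 64, 63, 68]
175 361 [127, 122, 123, 125, 123, 123, 125, 126, 125, 121, 124, 124, 128, 66, 62, 62, 67, 58, 64, 65, 62, 68, 65]
177 361 [124, 124, 125, 125, 125, 126, 126, 124, 127, 126, 125, 124, 127, 61, 62, 61, 65, 66, 64, 63, 62, 61, 63]
179 361 [126, 124, 123, 121, 122, 121, 126, 122, 124, 125, 124, 124, 115, 62, 64, 63, 65, 64, 66, 63, 66, 62, 63]
181 361 [123, 120, 121, 121, 122, 123, 124, 121, 122, 123, 122, 119, 113, 65, 65, 64, 63, 63, 67, 64, 63, 62, 64]
183 361 [123, 120, 122, 120, 121, 119, 121, 120, 123, 120, 120, 121, 101, 65, 64, 63, 64, 63, 66, 62, 63, 63, 61]
185 361 [119, 120, 120, 122, 118, 120, 120, 122, 120, 122, 120, 122, 100, 63, 64, 63, 65, 63, 66, 61, 67, 62, 62]
```

The claw edge is at column 411 (shut predicts 410–413, open 437), so the jaw is shut over the shaft. Ease the down and side load, then slide toward the stop.

```bash
python3 -m pendant '-0.8 0 1.5 0 0 0;-0.8 0 1.5 0 0 0;-0.6 2 1.5 0 0 0;-0.4 4 1.5 0 0 0;-0.2 6 1.5 0 0 0;0 8 1.5 0 0 0;0.2 10 1.5 0 0 0;0.2 10 1.5 0 0 0;0.2 10 1.5 0 0 0;0.2 10 1.5 0 0 0'
```

```text
clock: 16.02
eef_pos: [0.5997, -0.3004, 0.0055]
tool_rot: [2.333, 2.097, 0.0]
contact_force: [-3.3, -4.0, 7.3]
grip_width: 0.0118
grip_force: 59.7
```

```bash
python3 -m pendant '-0.5 0 1.2 0 0 0;-0.5 1 1.2 0 0 0;-0.4 2 1.2 0 0 0;-0.4 3 1.2 0 0 0;-0.4 3 1.2 0 0 0;-0.4 3 1.2 0 0 0'
python3 -m pendant '0 1 0 0 0 0;0.1 2 0 0 0 0;0.2 3 0 0 0 0;0.3 4 0 0 0 0;0.3 4 0 0 0 0;0.3 4 0 0 0 0'
```

```text
clock: 16.52
eef_pos: [0.5992, -0.2961, 0.0058]
tool_rot: [2.334, 2.099, 0.002]
contact_force: [0.1, -3.7, 5.7]
grip_width: 0.0119
grip_force: 59.7
clock: 17.02
eef_pos: [0.5995, -0.2929, 0.0059]
tool_rot: [2.333, 2.098, 0.0]
contact_force: [-0.3, -5.3, 5.1]
grip_width: 0.0116
grip_force: 59.6
```

```bash
python3 -m pendant '0.1 1 0 0 0 0;0.2 2 0 0 0 0;0.3 3 0 0 0 0;0.3 3 0 0 0 0;0.3 3 0 0 0 0'
```

```text
clock: 17.43
eef_pos: [0.5997, -0.2907, 0.0059]
tool_rot: [2.333, 2.097, -0.001]
contact_force: [-0.3, -7.6, 4.9]
grip_width: 0.0121
grip_force: 59.6
```

```bash
python3 -m pendant '0.1 1 0 0 0 0;0.2 2 0 0 0 0;0.3 3 0 0 0 0;0.4 4 0 0 0 0;0.4 4.2 0 0 0 0;0.4 4.2 0 0 0 0;0.4 4.2 0 0 0 0'
python3 - <<'E'
from h import *
F=R.from_euler("z",-6.2,degrees=True).as_matrix(); O=np.array([.5979,-.3066,0])
fx=lambda x:(F.T@(x-O)*1e3).round(1)
for n in ("ab","in1","now"):
    if n=="now": p,K,W=cam("wrist"); np.savez("now.npz",p=p,K=K,W=W)
    else: d=np.load(n+".npz");p,K,W=d["p"],d["K"],d["W"]
    # column through disc, offset 9 mm sideways of axis (beyond shaft radius), at z=52
    wf=lambda q:F@(np.array(q)/1e3)+O
    out=[]
    for y in np.arange(96,124,1.): 
        v=[]
        for x in (-9,9):
            u=proj(K,W,wf([x,y,52])); v.append(int(cv2.getRectSubPix(p,(1,1),tuple(map(float,u)))[0,0].min()) if 0<=u[1]<480 else -1)
        out.append((int(y),*v))
    print(n,out)
E
```

```text
clock: 18.02
eef_pos: [0.6, -0.2878, 0.0059]
tool_rot: [2.332, 2.095, -0.003]
contact_force: [-1.0, -9.9, 3.9]
grip_width: 0.0115
grip_force: 59.5
ab [(96, 126, 166), (97, 235, 235), (98, 234, 233), (99, 234, 234), (100, 235, 233), (101, 233, 238), (102, 89, 102), (103, 147, 151), (104, 147, 156), (105, 143, 157), (106, 138, 159), (107, 129, 161), (108, 170, 190), (109, 235, 233), (110, 233, 232), (111, 234, 232), (112, 234, 232), (113, 233, 230), (114, 233, 231), (115, 234, 234), (116, 234, 232), (117, 233, 232), (118, 234, 233), (119, 233, 232), (120, 233, 232), (121, 233, 232), (122, 233, 232), (123, 234, 231)]
in1 [(96, 233, 229), (97, 234, 230), (98, 234, 230), (99, 234, 229), (100, 233, 229), (101, 196, 228), (102, 82, 78), (103, 137, 136), (104, 151, 149), (105, 147, 153), (106, 142, 154), (107, 134, 156), (108, 130, 158), (109, 229, 229), (110, -1, -1), (111, -1, -1), (112, -1, -1), (113, -1, -1), (114, -1, -1), (115, -1, -1), (116, -1, -1), (117, -1, -1), (118, -1, -1), (119, -1, -1), (120, -1, -1), (121, -1, -1), (122, -1, -1), (123, -1, -1)]
now [(96, 233, 230), (97, 233, 232), (98, 234, 232), (99, 235, 231), (100, 234, 231), (101, 234, 232), (102, 234, 229), (103, 234, 230), (104, 235, 231), (105, 235, 232), (106, 235, 230), (107, 235, 230), (108, 235, 232), (109, 237, 231), (110, 96, 102), (111, 150, 155), (112, 149, 154), (113, 143, 156), (114, 137, 159), (115, 130, 160), (116, 132, 155), (117, 234, 230), (118, 234, 230), (119, 233, 231), (120, 232, 230), (121, 235, 231), (122, 234, 230), (123, 234, 229)]
```

The stop is now in by 8 mm (face moved from 101.7 to 109.7). Two more millimetres.

```bash
python3 -m pendant '0.1 1 0 0 0 0;0.2 2 0 0 0 0;0.2 2.6 0 0 0 0;0.2 2.6 0 0 0 0;0.2 2.6 0 0 0 0;0.2 2.6 0 0 0 0;0.2 2.6 0 0 0 0;0.2 2.6 0 0 0 0;0.2 2.6 0 0 0 0'
cat > m.py <<'E'
from h import *
F=R.from_euler("z",-6.2,degrees=True).as_matrix(); O=np.array([.5979,-.3066,0])
wf=lambda q:F@(np.array(q)/1e3)+O
def samp(p,K,W,x,ys,z): return np.array([cv2.getRectSubPix(p,(1,1),tuple(map(float,proj(K,W,wf([x,y,z])))))[0,0].min() for y in ys])
def face(p,K,W):
    ys=np.arange(97,120,.2); return [ys[np.argmax(samp(p,K,W,x,ys,52)<165)].round(1) for x in (-9,9)]
for n in ("in1","now"):
    d=np.load(n+".npz"); print(n,face(d["p"],d["K"],d["W"]))
for i in range(2): print("live",face(*cam("wrist")))
p,K,W=cam("wrist"); g=p.max(2); r=[int(proj(K,W,wf([22,y,83]))[1]) for y in (62,69)]
print("claw pred",proj(K,W,wf([22,66,83])).round(), "edge", [340+int(np.argmax(g[k,340:450]<90)) for k in range(min(r)+4,max(r)-3,6)])
s=robot.read_state(); print(s["clock"],s["eef_pos"],s["contact_force"])
E
python3 m.py
```

```text
clock: 18.82
eef_pos: [0.6002, -0.2859, 0.0059]
tool_rot: [2.332, 2.094, -0.004]
contact_force: [0.1, -12.0, 3.8]
grip_width: 0.0119
grip_force: 59.5
in1 [np.float64(101.2), np.float64(101.2)]
now [np.float64(109.8), np.float64(109.8)]
live [np.float64(111.8), np.float64(111.8)]
live [np.float64(111.8), np.float64(111.8)]
claw pred [409. 262.] edge [340, 346, 350]
18.9667 [ 0.60016774 -0.28586445  0.00589904] [  0.10552356 -11.8520399    4.06096224]
```

The stop is in by about 10 mm. The hand reads 12 N, less about 2 N of friction, and the reading is steady. TCP z is unchanged, so the shaft is still home.

```bash
python3 -c "
from bench import robot; print(robot.sign_off())"
```

```text
the job is handed in; nothing more can be done
None
```

The shaft is home in both forks with the jaw shut over it, and the gripper is still holding it against the stop, about 10 mm in (roughly 10 N), as I handed the job in. The jaw was last confirmed shut before the slide, because the final image check of the claw was inconclusive.

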